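# Shut the cassette box and bolt its hatch

### The arm

A 6-joint arm with a two-finger parallel gripper is mounted at the origin on a cart in front of the work surface, level with it; the furniture and walls round the work are solid. World frame = base frame: x ahead of the robot, y to its left, z up, the work surface at z = 0. Lengths are in m, angles in rad, forces in N, time in s.
With the tool pointing down it reaches from about 0.3 to 0.825 m from the base axis. Payload 5.4 kg.
Tool frame: the origin (TCP) lies between the finger pads; the fingertips stand 8 mm ahead of it and the grasp point (between the pads) lies 11 mm behind it; z points along the fingers, y is the line along which they close (so a half turn about z gives the same grasp; the last joint's range is limited). The gripper opens to 92 mm and grips with 3 to 60 N. Pads are 20 mm wide; open, the fingers measure 128 mm over their backs; the gripper's body (75 mm by 189 mm) begins 69 mm behind the grasp point.
Start: joints at [-1.313, 0.158, 1.597, -0, 1.386, -0.21], TCP at [0.259, -0.513, 0.223] pointing down, gripper open.
Joint ranges: [-2.91, 2.91], [-0.94, 2.29], [0.18, 2.7], [-1.29, 4.43], [0.17, 2.64], [-3, 3]. Speed limits (rad/s): [2.57, 2.57, 3.14, 3.14, 3.14, 3.14].

### API

Orientations are given as a unit quaternion [x, y, z, w].
In Python, from workcell import bot, viewer gives the robot as it stands. Calls block until the motion is done:
- bot.move_to(position, orientation): joint-space move of the TCP to a pose.
- bot.servo_line(position, rotation=None, velocity=0.15): straight line of the TCP; rotation=None keeps the orientation; velocity is the mean speed in m/s.
- bot.move_j(angles): joint-space move.
- bot.gripper_open() and bot.gripper_close(): open the fingers fully, or close them until they stop; the grip force is fixed at half the most.
- bot.pause(seconds).
- bot.inverse_kinematics(position, orientation): joint angles nearest the present ones, or None.
- bot.get_state(): the state.
- viewer.camera(name): name is "scene" or "top" or "wrist"; returns a dict with "image" (400x640x3 uint8, red, green, blue), "camera_matrix" (3x3 intrinsics, pixels), "R" (3x3) and "t" (3): a world point X has camera coordinates R X + t; the wrist camera has in their place "hand_eye" (4x4, takes a point from camera to tool coordinates, whose origin is the TCP and whose axes are the flange's). Camera axes: x right, y down, z forward; pixel columns grow to the right and rows downward; lengths in m; the calibration is good to about 2 mm. A picture is of the moment at which its call begins: read the wrist's pose just before it. There is no depth.
A pose or a line that the arm cannot do raises bot.IKError and nothing moves.
- bot.sign_off(): hands the job in; it is judged then, once.
Trained networks look in a picture, given as the dict that the camera call returned (one of the last four; its "shot" number tells which), for a name from the list of things; names that differ only in an ending like _2 or _b are one class to them, and where a whole thing is asked for, a point or a joint stands for the part that bears it (a point fixed in the world has none). Each returns a list of dicts, best first, with "confidence" (0 to 1); they miss things now and then, are a little off and sometimes report something else, mostly with a low value. They report only what shows in the picture. A call takes as long as a camera call.
- viewer.recognise(picture, target): "rect" ([left, top, width, height] in pixels, round what is visible of it).
The state is a dict: "time_s": time; "q": joint angles; "dq": joint speeds; "tau": joint torques, N m; "ee_pos": TCP position; "tcp_rot": TCP orientation; "wrist_force": force on the tool from outside, world axes, zero at the start; "torque": the same for the moment, N m; "opening": finger opening in m; "grip_force": force on a finger pad.
Only numpy, scipy, OpenCV 4.12 (cv2) and the standard library are available. Lean on these libraries where they do the work, as an engineer would, in place of code of your own. Each camera call takes 0.05 s, during which the arm holds its last target. There are 200 camera calls.

### The job

Swing the hatch of the grey cassette box down onto its rubber seal, then push the barrel bolt across by its black knob until its tip is in the keeper and seats firmly against the stop inside; the stop's depth is not known, so feel for it (about 15 N of push seats it, 25 N is too much). The bolt has to draw the sprung hatch down the last few millimetres. Leave the hatch bolted, and leave the bottle, dish and coupler standing round the box alone.

Things in the scene. Friction and masses are not known exactly. Their poses are not given: they have to be found in the camera images.
- box: Fixed grey sheet-metal box, 180 (x) x 270 (y) x 80 mm high; origin at the centre of its underside, z up. Its +y half is an open compartment under the aluminium hatch; its -y half is a fixed deck (top 80 mm up) that carries the bolt. The bolt slides along the box's own +y axis, at x = 0. Guide staples on the deck stand up to 97 mm above the worktop, 28 mm wide in x, each 12 mm long, centred at y = -46 and y = -18 mm, both ahead of the knob.
- hatch (a joint): Hinge of the hatch (rad): 0 = flush with the deck, grows as it opens; starts about 0.45 to 0.9. Its axis is along the box's x at y = +134.5 mm, z = 80 mm. A stiff hinge holds it where it is left (about 0.12 N m). Pressed down and let go, it rests on a sprung rubber seal at about 0.02 to 0.03 rad, its free edge some 3 mm proud of the deck; the seal gives under 6 N at the free edge.
- hatch_press (a point): A bare spot (20 mm round it) on the top of the aluminium hatch plate (172 mm in the box's x, 6 mm thick, reaching to 132 mm from the hinge axis), good for pressing it shut: 55 mm to the box's -x side of the bolt's line, 70 mm from the hinge axis; about 10 N here presses it quite flush. The keeper amid the free edge stands 19 mm above the plate, 74 to 129 mm from the hinge axis, 38 mm wide.
- keeper: Closed-ended steel keeper, 31 mm wide, 54 mm long, on the free edge of the hatch; origin at the centre of its mouth on the axis of the shut bolt, y axis pointing into it; mouth 21 mm wide, and 11.5 mm high above a steel strike plate (which belongs to the hatch). With the hatch shut, the mouth lies at y = +6 mm, z = 88 mm in the box frame. Inside is a rubber-faced set stop, hidden, 17 to 37 mm behind the mouth: a different depth each time.
- bolt (a joint): Travel of the bolt (m), 0 = fully drawn back, grows as it moves to the box's +y into the keeper; starts 0 to 0.008. The tip is at the mouth at 0.016; it meets the hidden stop somewhere between 0.033 and 0.053. Sliding friction about 3 N, and up to about 7 N more while the nose draws the hatch down; it stays where it is left.
- bolt_bar: Flat steel bar of the bolt, 16 mm wide, 8 mm thick, 115 mm long, nose tapered on its underside; origin at the nose tip on the bar's axis, 88 mm above the worktop; y axis along its travel to the keeper.
- bolt_knob: The bolt's knob with its stem, fixed to the bar; origin on the bar's axis under the knob, 105 mm behind the tip.
- knob (a point): Centre of the upright round black knob of the bolt: 20 mm in diameter, from 105 to 130 mm above the worktop (this point at 117 mm); it stands on a 12 mm stem. It moves with the bolt.
- brown_bottle: Bystander: small brown reagent bottle, 52 mm in diameter, 106 mm high, loose, behind the box; origin at the centre of its underside.
- dish: Bystander: flat clear dish, 59 mm in diameter, 13 mm high, loose, in front of the box; origin at the centre of its underside.
- coupler: Bystander: pale plastic hose coupler, 28 mm in diameter, 46 mm high, upright, loose, behind the box; origin at the centre of its underside.

How it is judged:
On the way, in this order (a step that is already met when the one before it is completed fails the run):
1. the hatch is down on its seal (within 0.04 rad of flush) with the bolt still drawn back (value of joint hatch below 0.04 rad and value of joint bolt below 0.014 m), for 0.2 s.
2. the tip is at least 15.5 mm inside the keeper and the bolt presses on the stop in it with 4 N or more (value of joint bolt above 0.0315 m and y of bolt_bar in the frame of keeper above 0.0155 m and contact force between bolt_bar and keeper above 4 N), for 0.1 s.
At the end, for the whole second after the job is handed in: The hatch is drawn down to within 0.016 rad of flush, the bolt's tip lies at least 15.5 mm inside the keeper and the bolt is at rest (value of joint hatch below 0.016 rad and value of joint bolt above 0.0315 m and y of bolt_bar in the frame of keeper above 0.0155 m and velocity of joint bolt between -0.005 and 0.005 m/s); the robot touches nothing.
It fails at once if the bolt is forced: more than 25 N between bolt and keeper (contact force between bolt_bar and keeper above 25 N).
It fails at once if the knob is pushed with more than 35 N (contact force between the arm and bolt_knob above 35 N).
It fails at once if a bystander is moved more than 20 mm or tipped (distance of any of brown_bottle, dish, coupler from where it was at the start of the episode above 0.02 m or angle between any of brown_bottle, coupler's own z axis and vertical above 0.35 rad).
It also fails if it takes over 48 s, if anything falls off the work surface, if the arm or the gripper's body presses on something with over 40 N, if the wrist force passes 120 N, or if a joint passes its speed limit or range.

## Working session

There is one attempt and no reset: what is moved stays moved. The work goes in short steps, each a Python script; the robot and the scene stay as the last script left them, time stands still between calls to the robot, and variables do not carry over. Pictures are saved under pics/ and viewed, at most 10 in all, crops included, and the job is handed in when it is done.

```bash
ls; mkdir -p pics; python3 - <<'E'
from workcell import bot, viewer
import cv2, numpy as np
for n in ("scene","top"):
    p=viewer.camera(n); cv2.imwrite(f"pics/{n}0.png",p["image"][:,:,::-1])
    print(n,p["camera_matrix"].tolist(),p["R"].tolist(),p["t"].tolist())
    for k in ("box","hatch","keeper","bolt_knob","knob","bolt_bar","brown_bottle","dish","coupler"):
        print(k,[(r["rect"],round(r["confidence"],2)) for r in viewer.recognise(p,k)[:2]])
s=bot.get_state(); print(s)
E
```

```text
pics
scene [[492.82019969559826, 0.0, 315.28380499847503], [0.0, 492.82019969559826, 206.50968281436903], [0.0, 0.0, 1.0]] [[-0.7980144495312641, -0.6026183378791558, 0.004906851442379502], [-0.3411580021887047, 0.44503496010044413, -0.8279825492309654], [0.4967737471746323, -0.6624160498811605, -0.5607323969398545]] [0.464124083820069, 0.27510393233532787, 0.5838135320784491]
box [([227.0, 153.1, 189.4, 154.4], 0.98)]
hatch [([230.0, 153.6, 116.7, 112.6], 0.98)]
keeper [([277.4, 169.8, 33.5, 36.2], 0.66)]
bolt_knob [([369.5, 163.0, 12.1, 21.5], 0.76)]
knob [([347.3, 161.2, 32.4, 32.6], 0.79), ([347.9, 181.4, 29.0, 16.7], 0.17)]
bolt_bar [([346.1, 182.0, 30.2, 15.7], 0.47)]
brown_bottle [([293.6, 148.9, 20.0, 28.4], 0.75), ([347.4, 155.9, 32.4, 38.8], 0.48)]
dish [([347.7, 161.3, 32.4, 32.2], 0.72), ([386.6, 256.7, 39.3, 29.7], 0.6)]
coupler [([231.2, 154.8, 113.8, 113.3], 0.57), ([388.9, 256.2, 33.2, 31.0], 0.16)]
top [[452.33162628994415, 0.0, 322.886224781211], [0.0, 452.33162628994415, 196.62288410862516], [0.0, 0.0, 1.0]] [[-0.009542318354699566, -0.9999175061947395, -0.00859796
[... 658 characters left out ...]
9.8, 13.5], 0.68)]
{'time_s': 1.0, 'q': array([-1.31310482e+00,  1.58423296e-01,  1.59695534e+00,  2.00683121e-06,
        1.38622161e+00, -2.10096035e-01]), 'dq': array([ 0.00103547, -0.00013704, -0.00172624, -0.00017344, -0.00055305,
        0.00058027]), 'tau': array([ 2.10609505e-03, -3.85579956e+01, -3.22369623e+01,  7.04337051e-02,
        3.05542408e-02, -1.12892471e-05]), 'ee_pos': array([ 0.25925726, -0.5132302 ,  0.22261044]), 'tcp_rot': array([ 9.72771366e-01,  2.31766842e-01,  8.95804219e-07, -3.81671944e-06]), 'wrist_force': array([ 0.40615761,  0.05425718, -0.48542087]), 'torque': array([-0.04268747,  0.00467246, -0.03238544]), 'grip_force': 0.0, 'opening': 0.09167658844196724}
```

```bash
python3 - <<'E'
import cv2
a=cv2.imread("pics/top0.png")[115:315,225:425]; cv2.imwrite("pics/t1.png",cv2.resize(a,None,fx=3,fy=3,interpolation=cv2.INTER_CUBIC))
a=cv2.imread("pics/scene0.png")[140:320,215:435]; cv2.imwrite("pics/s1.png",cv2.resize(a,None,fx=3,fy=3,interpolation=cv2.INTER_CUBIC))
E
```

```text
(no output)
```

View pics/t1.png

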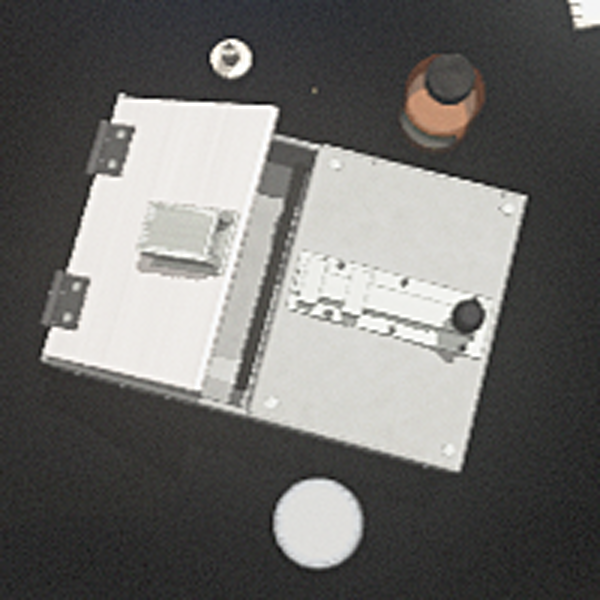

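View pics/s1.png

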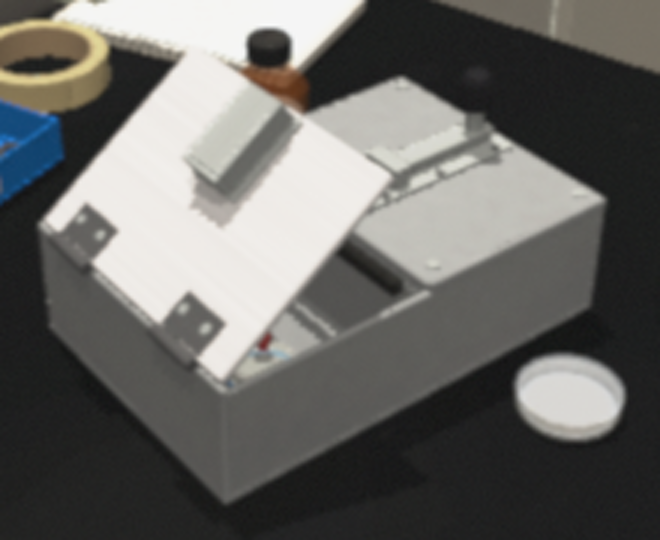

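The top picture shows the deck's right corners at crop (527,196) and (460,470), the knob at (468,315), the hatch's free edge from (278,105) to (202,390), the dish in front, and the bottle and coupler behind. The scene picture shows the box corners (228,385), (605,200), (400,78), (40,225), bottom corner (228,502), and the hatch's free corners at (195,50) and (390,178). I'll fit the box pose, hatch angle and bolt travel to these.

```bash
cat > fit.py <<'E'
from workcell import viewer
import numpy as np
from scipy.optimize import least_squares
def hp(x,r,h,a): # point on hatch: r from hinge, h above plate top (z=80 plane)
    return [x,.1345-r*np.cos(a)-0*h+h*np.sin(a)*1.0*(+1),.08+r*np.sin(a)+h*np.cos(a)]
obs=[]  # cam, crop px, function(p)
B=lambda x,y,z:(lambda p:[x,y,z])
S=[((228,385),B(-.09,.135,.08)),((605,200),B(-.09,-.135,.08)),((400,78),B(.09,-.135,.08)),((40,225),B(.09,.135,.08)),((228,502),B(-.09,.135,0)),((592,308),B(-.09,-.135,0)),((50,325),B(.09,.135,0)),
 ((195,50),lambda p:hp(.086,.132,0,p[3])),((390,178),lambda p:hp(-.086,.132,0,p[3])),((478,75),lambda p:[0,-.115+p[4],.13])]
T=[((527,196),B(.09,-.135,.08)),((460,470),B(-.09,-.135,.08)),((278,105),lambda p:hp(.086,.132,0,p[3])),((202,390),lambda p:hp(-.086,.132,0,p[3])),((468,313),lambda p:[0,-.115+p[4],.128])]
cams={n:viewer.camera(n) for n in("scene","top")}
def proj(c,X):
    v=c["camera_matrix"]@(c["R"]@X+c["t"]); return v[:2]/v[2]
def W(p,b):
    c,s=np.cos(p[2]),np.sin(p[2]); return np.array([p[0]+c*b[0]-s*b[1],p[1]+s*b[0]+c*b[1],b[2]])
def res(p):
    r=[]
    for n,L,o in(("scene",S,(215,140)),("top",T,(225,115))):
        for px,f in L: r.append(proj(cams[n],W(p,f(p)))-(np.array(px)+.5)/3+.5-o)
    return np.ravel(r)
f=least_squares(res,[.5,0,-.2,.6,.004],loss="soft_l1")
print(np.round(f.x,4)); print(np.round(res(f.x).reshape(-1,2),1).tolist())
for b in([-.055,.0645,.08],[0,-.115+f.x[4],.117],[0,.006,.088]): print(W(f.x,b).round(4))
E
python3 fit.py
```

```text
[ 0.5787 -0.0168 -0.2641  0.6125  0.0036]
[[-2.2, 1.0], [0.5, -0.9], [0.1, -1.1], [-1.4, -2.3], [-0.8, 1.5], [-0.5, -0.3], [-0.4, 1.5], [0.1, -1.7], [1.2, -0.3], [-1.2, -1.0], [0.7, -0.2], [1.1, 1.4], [0.2, 0.8], [-0.3, 1.3], [0.3, 0.3]]
[0.5424 0.0598 0.08  ]
[ 0.5496 -0.1243  0.117 ]
[ 0.5802 -0.011   0.088 ]
```

```bash
cat > h.py <<'E'
from workcell import bot, viewer
import numpy as np
from scipy.spatial.transform import Rotation as Ro
p=np.array([0.5787,-0.0168,-0.2641])
c,s=np.cos(p[2]),np.sin(p[2])
ex=np.array([c,s,0]); ey=np.array([-s,c,0])
def W(x,y,z): return np.array([p[0],p[1],0])+x*ex+y*ey+[0,0,z]
def quat(sg):
    ty=sg*ex; tz=np.array([0,0,-1.]); return Ro.from_matrix(np.c_[np.cross(ty,tz),ty,tz]).as_quat()
def F(): 
    st=bot.get_state(); f=st["wrist_force"]; return np.array([f@ex,f@ey,f[2]]),st
def loc(e): d=e-[p[0],p[1],0]; return np.array([d@ex,d@ey,e[2]-.008])  # fingertip in box frame
E
python3 - <<'E'
from h import *
bot.gripper_close()
tgt=W(-.055,.0645,.24)
best=None
for sg in(1,-1):
    q=bot.inverse_kinematics(tgt,quat(sg))
    if q is not None: print(sg,np.round(q,2))
    if q is not None and (best is None or abs(q[5])<abs(best[1][5])): best=(sg,q)
sg=best[0]; bot.move_to(tgt,quat(sg)); f0,st=F(); print(sg,f0,st["time_s"])
bot.servo_line(W(-.055,.0645,.152),velocity=.15); f,st=F(); print(f-f0,loc(st["ee_pos"]))
z=.152
while z>.082:
    z-=.004 if z>.1 else .0015
    bot.servo_line(W(-.055,.0645,z),velocity=.05); f,st=F(); print(round(z,4),(f-f0).round(1),loc(st["ee_pos"]).round(4),round(st["time_s"],2))
    if f[2]-f0[2]>9: break
E
```

```text
1 [-0.11  0.07  1.66 -0.    1.41  0.15]
-1 [-0.11  0.07  1.66 -0.    1.41 -2.99]
1 [ 0.29089427 -0.24419866  0.8491986 ] 4.7333
[0.83286129 0.01888685 0.01582034] [-0.05429228  0.06446907  0.1449136 ]
0.148 [-0.6  0.8 -0.3] [-0.0546  0.0645  0.1406] 5.72
0.144 [-0.9  0.1 -0.8] [-0.0551  0.0645  0.1358] 5.97
0.14 [-0.3  0.4 -1.7] [-0.0553  0.0645  0.1316] 6.22
0.136 [-1.2  0.1 -1. ] [-0.0553  0.0644  0.1276] 6.47
0.132 [-0.7  0.2 -1.5] [-0.0553  0.0645  0.1236] 6.72
0.128 [-0.   1.7 -1.3] [-0.0553  0.0644  0.1196] 6.97
0.124 [-0.5 -0.1 -0.8] [-0.0553  0.0645  0.1156] 7.22
0.12 [ 0.1  0.9 -0.1] [-0.0553  0.0645  0.1116] 7.47
0.116 [-0.8  0.5 -0.8] [-0.0553  0.0645  0.1076] 7.72
0.112 [-0.5  0.7 -1.4] [-0.0553  0.0645  0.1036] 7.97
0.108 [-1.5 -0.1 -0.3] [-0.0553  0.0645  0.0996] 8.22
0.104 [ 0.2  0.4 -0.9] [-0.0553  0.0645  0.0956] 8.47
0.1 [-1.2  0.7 -1.3] [-0.0553  0.0645  0.0916] 8.72
0.0985 [-0.   0.3 -1.5] [-0.055   0.0645  0.0904] 8.97
0.097 [ 0.8 -0.5 -1. ] [-0.0551  0.0645  0.0889] 9.22
0.0955 [-0.4  0.   0.4] [-0.0551  0.0645  0.0874] 9.47
0.094 [-0.3 -0.1 -1.2] [-0.0551  0.0645  0.0858] 9.72
0.0925 [ 0.1  0.8 -0.5] [-0.0551  0.0645  0.0844] 9.97
0.091 [-0.2 -0.3 -1. ] [-0.0551  0.0645  0.0829] 10.22
0.0895 [-0.8  0.1  1.5] [-0.0548  0.0645  0.0818] 10.47
0.088 [-1.  -0.5  4.5] [-0.0548  0.0645  0.0806] 10.72
0.0865 [-6.8 -1.1 12. ] [-0.0548  0.0645  0.0802] 10.97
```

```bash
python3 - <<'E'
from h import *
import cv2
bot.pause(.3)
bot.servo_line(W(-.055,.0645,.17),velocity=.15)
bot.servo_line(W(0,-.155,.17),velocity=.2)
f0,st=F(); print(f0,st["time_s"])
for n,(u,v,w,h) in dict(scene=(215,140,220,180),).items():
    a=viewer.camera(n)["image"][v:v+h,u:u+w,::-1]; cv2.imwrite(f"pics/{n}2.png",cv2.resize(a,None,fx=3,fy=3,interpolation=cv2.INTER_CUBIC))
E
```

```text
[ 0.27126182  0.15644467 -0.30088935] 13.2583
```

View pics/scene2.png

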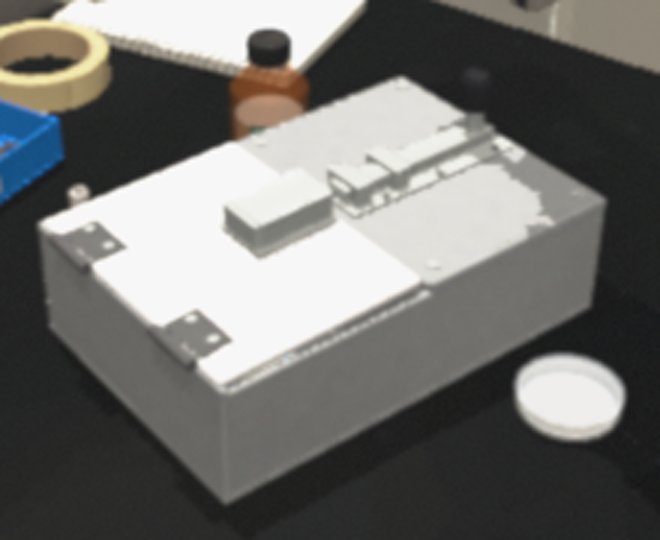

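The hatch is shut, with its free edge at about (420,285). The knob at (478,75) hasn't moved and the dish and bottle are undisturbed. Next I'll push the bolt.

```bash
python3 - <<'E'
from h import *
bot.servo_line(W(0,-.155,.120),velocity=.12)
f0,st=F(); print(f0.round(1),loc(st["ee_pos"]))
y=-.140; bot.servo_line(W(0,y,.120),velocity=.1)
contact=None
while y<-.06:
    f,st=F(); f=f-f0; push=-f[1]; l=loc(st["ee_pos"])
    print(round(y*1e3,1),f.round(1),(l*1e3).round(1),round(st["time_s"],2))
    if push>14.5 or st["time_s"]>38: break
    y+=.002 if (push<5 and y<-.105) else (.001 if push<9.5 else .0006)
    bot.servo_line(W(0,y,.120),velocity=.03)
E
```

```text
[-0.6 -0.4  0.3] [ 0.00016764 -0.15479033  0.11226382]
-140.0 [ 1.7 -0.2 -1.8] [   0.5 -139.6  112.8] 14.18
-138.0 [ 0.3  0.4 -1.1] [ 1.000e-01 -1.381e+02  1.122e+02] 14.43
-136.0 [0.2 0.4 0.3] [  -0. -136.  112.] 14.68
-134.0 [ 0.6  1.1 -0.2] [  -0.  -133.9  112. ] 14.93
-132.0 [ 0.  -0.7 -0.6] [   0.  -132.2  112. ] 15.18
-130.0 [ 0.4 -2.3  0.2] [ 1.000e-01 -1.301e+02  1.120e+02] 15.43
-128.0 [ 0.5 -2.4 -0.1] [   0.  -127.9  112. ] 15.68
-126.0 [ 0.6 -2.  -0.2] [ 1.000e-01 -1.258e+02  1.120e+02] 15.93
-124.0 [ 0.3 -2.2 -0.9] [   0.  -123.8  112. ] 16.18
-122.0 [ 1.1 -2.2 -0.7] [   0.  -121.8  112. ] 16.43
-120.0 [ 0.8 -0.9 -0.4] [   0.  -119.8  112. ] 16.68
-118.0 [ 1.2 -1.9 -0.8] [   0.  -117.8  112. ] 16.93
-116.0 [ 1.  -1.5 -1.8] [   0.  -115.8  112. ] 17.18
-114.0 [ 1.8 -2.2 -0.1] [   0.  -113.8  112. ] 17.43
-112.0 [ 1.3 -3.8 -0.4] [   0.  -112.4  112. ] 17.68
-110.0 [ 1.3 -5.7 -1. ] [ 1.000e-01 -1.107e+02  1.121e+02] 17.93
-109.0 [ 1.1 -7.4 -0.5] [   0.  -110.1  112.1] 18.18
-108.0 [ 0.3 -7.5 -0.6] [ 1.000e-01 -1.093e+02  1.121e+02] 18.43
-107.0 [ 0.7 -7.2 -0.2] [ 1.000e-01 -
[... 782 characters left out ...]
68
-94.0 [-0.2 -5.3 -1.5] [ 1.000e-01 -9.440e+01  1.121e+02] 21.93
-93.0 [ 1.1 -5.2  0.7] [ 1.000e-01 -9.340e+01  1.121e+02] 22.18
-92.0 [ 1.5 -4.4 -0.5] [ 1.000e-01 -9.240e+01  1.121e+02] 22.43
-91.0 [ 1.2 -4.5 -0.3] [ 1.000e-01 -9.140e+01  1.121e+02] 22.68
-90.0 [ 1.1 -4.5  0.7] [ 1.000e-01 -9.040e+01  1.121e+02] 22.93
-89.0 [ 1.6 -4.8 -0.8] [ 1.000e-01 -8.940e+01  1.121e+02] 23.18
-88.0 [ 0.7 -7.1 -0.1] [ 1.000e-01 -8.900e+01  1.121e+02] 23.43
-87.0 [-0.  -8.8 -0.7] [ 1.000e-01 -8.880e+01  1.121e+02] 23.68
-86.0 [  1.2 -11.5  -0. ] [ 1.000e-01 -8.860e+01  1.122e+02] 23.93
-85.4 [  0.6 -12.9  -0.2] [ 1.000e-01 -8.850e+01  1.122e+02] 24.18
-84.8 [  0.3 -16.1   1.1] [  0.2 -88.4 112.2] 24.43
```

```bash
python3 - <<'E'
from h import *
import cv2
bot.pause(.4); f,st=F(); print(f.round(1))
bot.servo_line(W(0,-.15,.120),velocity=.08)
bot.servo_line(W(0,-.155,.2),velocity=.15)
f,st=F(); print(f.round(1),st["time_s"])
a=viewer.camera("scene")["image"][140:320,215:435,::-1]; cv2.imwrite("pics/scene3.png",cv2.resize(a,None,fx=3,fy=3,interpolation=cv2.INTER_CUBIC))
E
```

```text
[  0.3 -16.4  -1.1]
[ 0.4 -0.3  0.2] 26.475
```

View pics/scene3.png

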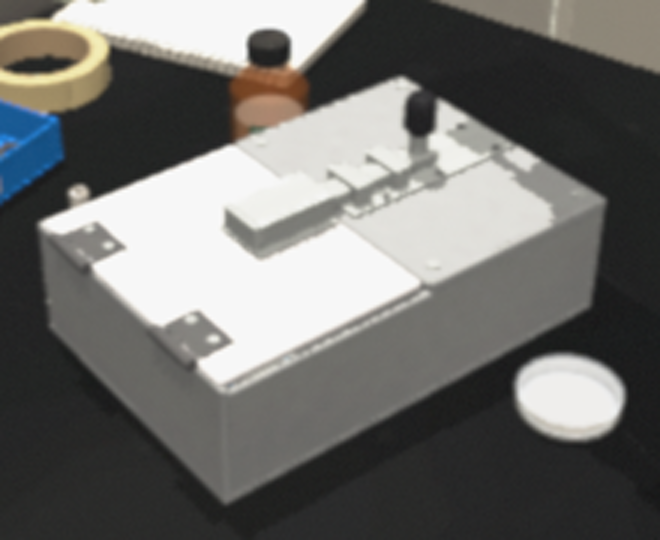

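The knob is now at (420,110), the bar runs into the keeper at about (330,195), the hatch lies flush and the bystanders are where they were. Handing in.

```bash
python3 -c "
from workcell import bot
print(bot.sign_off())"
```

```text
the job is handed in; nothing more can be done
None
```

I shut the hatch and pushed the bolt into the keeper until it stopped firmly at about 16 N. The arm is clear, the bottle, dish and coupler look unmoved, and I handed the job in at about 26.5 s; no verdict came back.

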